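Hang the hair-tie caddy on the sprung valet arm

TASK

Lift the hair-tie caddy by its wooden grip and hang its steel bar in the saddle near the tip of the spring-balanced valet arm. Ease it down so that the arm sinks slowly until the spring alone carries the whole weight (how far depends on how full the caddy is), hold still there until it has settled, and only then let go, so that the arm stays where it is, with no visible drop, kick or bounce, and the caddy is left hanging at rest. Keep the caddy upright, do not force the arm, and leave the other things on the shelf alone.

Things in the scene. Friction and masses are not known exactly. Their poses are not given: they have to be found in the camera images.
- caddy: Loose hair-tie caddy: open white tray 80 (its x) x 90 (y) x 40 mm high under a steel bail, wooden grip on top, 180 mm high in all. Origin: centre of its underside, z up. Bail: uprights at y = +-40 mm, and a round bar 8 mm thick along y, axis 120 mm above the underside (76 mm free between tray rim and bar); a 10 mm neck joins bar and grip. Mass 0.2 to 0.7 kg by its filling, unknown beforehand.
- caddy_grip (a point): The place to hold the caddy: 162 mm above its underside, in the wooden grip block, 20 mm (caddy x) x 30 mm (caddy y) x 44 mm high (from 136 to 180 mm above the underside). Take it from above with the fingers closing along the caddy's y, clear of the bar below.
- caddy_bar (a point): Middle of the bail bar's axis, 120 mm above the caddy's underside; axes as the caddy's.
- valet_stand: Fixed stand of the valet arm: round steel foot 110 mm across and 14 mm high, an upright post and at 180 mm height the hinge of the arm between two spring drums 42 mm across. Origin: centre of the foot's underside, z up; the arm points along the stand's -x from the post.
- saddle (a point): Where the seated bar's axis lies: on the arm 160 mm from its hinge, 4 mm above its flat top; about 228 mm above the shelf when empty. Arm 12 mm wide, 10 thick, ends 21 mm beyond. Saddle: 30 mm flat between a tip lip and a collar, each 11 mm high. x along the arm to the hinge, y level. The bail comes in from beyond the tip, caddy y across the arm: arm under the bar, above the tray.
- swing_arm (a joint): Arm angle about its level hinge, which lies at the arm's mid-thickness (rad): 0 empty, pointing 0.25 rad upward from hinge to tip; grows as it sinks (level at 0.25, stop at 0.75). A spring of about 2.6 N m per rad holds it up, so the saddle sinks about 1 mm per 0.1 N; lightly damped: it drops or bounces if released out of balance.
- glass_dish: Bystander: round glass dish, 100 mm across, 32 mm high; origin under its centre.
- pill_organizer: Bystander: closed white pill organizer 36 (x) x 160 (y) x 25 mm; origin under its centre.
- tie_dispenser: Bystander: clear round push dispenser full of hair ties, 84 mm across, 142 mm high; origin under its centre.
Mind the look-alikes: they are no part of the job. What is shaped like the caddy but turquoise or yellow is not meant.

How it is judged (in metres and radians):
On the way, in this order (a step that is already met when the one before it is completed fails the run):
1. the caddy is lifted clear of the shelf, held in the fingers and not yet on the stand (height (world z) of caddy above 0.03 m and contact force between the fingers and caddy above 0.5 N and contact force between caddy and valet_stand below 0.1 N), for 0.2 s.
2. the bar lies in the saddle with the arm sunk under the load and settled, while the fingers still hold the caddy (horizontal distance between caddy_bar and saddle below 0.014 m and distance between caddy_bar and saddle below 0.016 m and velocity of joint swing_arm between -0.08 and 0.08 rad/s and value of joint swing_arm above 0.08 rad and contact force between caddy and valet_stand above 1 N and contact force between the fingers and caddy above 0.5 N), for 0.3 s.
At the end, for the whole second after the job is handed in: The caddy hangs free of the shelf with its bar in the arm's saddle (bar's middle within 14 mm horizontally and 16 mm in all of the saddle point), upright within 0.2 rad, released, the arm sunk by more than 0.08 rad, and all at rest (caddy under 0.04 m/s and 0.4 rad/s, arm under 0.08 rad/s) (horizontal distance between caddy_bar and saddle below 0.014 m and distance between caddy_bar and saddle below 0.016 m and velocity of joint swing_arm between -0.08 and 0.08 rad/s and value of joint swing_arm above 0.08 rad and height (world z) of caddy above 0.015 m and angle between caddy's own z axis and vertical below 0.2 rad and linear speed of caddy below 0.04 m/s and angular speed of caddy below 0.4 rad/s and contact force between the fingers and caddy below 0.05 N and contact force between caddy and valet_stand above 1 N); the robot touches nothing.
It fails at once if the arm drops, is flicked or springs up: it turns faster than 0.45 rad/s (velocity of joint swing_arm above 0.45 rad/s or velocity of joint swing_arm below -0.45 rad/s).
It fails at once if the arm is forced: more than 14 N between the stand (with its arm) and anything (contact force between valet_stand and anything else above 14 N).
It fails at once if the caddy is let go out of balance: with the fingers off it, the arm turns faster than 0.3 rad/s (contact force between the fingers and caddy below 0.05 N and (velocity of joint swing_arm above 0.3 rad/s or velocity of joint swing_arm below -0.3 rad/s)).
It fails at once if the caddy is tipped by more than 0.4 rad (angle between caddy's own z axis and vertical above 0.4 rad).
It fails at once if the glass dish, pill organizer or hair-tie dispenser is moved by more than 15 mm (distance of any of glass_dish, pill_organizer, tie_dispenser from where it was at the start of the episode above 0.015 m).
It also fails if it takes over 72 s, if anything falls off the work surface, if the arm or the gripper's body presses on something with over 40 N, if the wrist force passes 120 N, or if a joint passes its speed limit or range.

ROBOT

A 6-joint arm with a two-finger parallel gripper is mounted at the origin on the work surface. World frame = base frame: x ahead of the robot, y to its left, z up, the work surface at z = 0. Lengths are in mm, angles in rad, forces in N, time in s.
With the tool pointing down it reaches from about 275 to 1000 mm from the base axis. Payload 8.4 kg.
Tool frame: the origin (TCP) lies midway between the tips of the shut fingers; the grasp point (between the pads) lies 19 mm behind it; z points along the fingers, y is the line along which they close (so a half turn about z gives the same grasp; the last joint's range is limited). The gripper opens to 85 mm and grips with 20 to 120 N. Pads are 22 mm wide; open, the fingers measure 114 mm over their backs; the gripper's body (76 mm by 85 mm) begins 54 mm behind the grasp point. The pads swing forward as they close: fully open they stand 13 mm farther back than shut.
Start: joints at [-1.267, 0.353, 1.633, -0, 1.155, -0.002], TCP at [188.159, -596.007, 231.281] pointing down, gripper open.
Joint ranges: [-2.63, 2.63], [-0.92, 2.1], [0.06, 2.66], [-1.3, 4.44], [0, 2.69], [-3.02, 3.02]. Speed limits (rad/s): [2.22, 2.22, 2.79, 3.14, 3.14, 3.14].

INTERFACE

Orientations are given as [roll, pitch, yaw] about the fixed x, y, z axes, in that order (R = Rz(yaw) Ry(pitch) Rx(roll)).
In Python, from rig import monitor, imaging, r gives the robot as it stands.
- The arm moves only by the tool drive_tool, never from a script. Its argument "plan" is a list of rows, each an object of numbers: "x", "y", "z": the shift along the tool's x, y, z in units of 50 mm (1.0 is 50 mm); "ax", "ay", "az": the turn, a rotation vector about the tool's x, y, z in units of 6 degrees (1.0 is 6 degrees); "hand": the finger opening in mm, from 0 to 85.4. In form: [{"x": .., "y": .., "z": .., "ax": .., "ay": .., "az": .., "hand": ..}, ...]. A call has 1 to 8 rows; each row is the pose to reach, as a shift and turn from the pose commanded when the call began, along the tool's axes at that moment; what a row does not reach only later rows make up. A row lasts 1/10 s, in which the tool goes at most 50 mm and 8.59 degrees, less where a joint would pass 70% of its speed; a pose out of reach is approached as far as the arm can. A call with a gripper value outside its range is refused whole. The fingers move at their own pace and stop on an object; "grip_force" is the grip in N (left out, the last holds). Time passes only in rows, so rows that repeat a pose let the fingers close. It gives the time, the measured TCP pose, the force, the opening and the grip force at its end, in the units of the state.
- monitor.sense(): the state, without advancing time (a new reading comes with each control period).
- imaging.grab_frame(name): name is "scene" or "top" or "wrist"; returns the picture (420x560x3 uint8, red, green, blue); there is no depth.
- imaging.camera_info(name): a dict with "mtx" (3x3 intrinsics, pixels), "R" (3x3) and "t" (3): a world point X has camera coordinates R X + t. Camera axes: x right, y down, z forward; pixel columns grow to the right and rows downward; lengths in mm; the calibration is good to about 2 mm. The wrist camera is an equidistant fisheye: a pixel r from the principal point sees the ray r / f radians off the axis. A picture is of the moment at which its call begins: read the wrist's pose just before it. camera_info takes no time and is no camera call; for the wrist camera it gives the pose at the moment of the call.
- r.sign_off(): hands the job in; it is judged then, once.
The state is a dict: "clock": time; "qpos": joint angles; "qvel": joint speeds; "joint_efforts": joint torques, N m; "eef_pos": TCP position; "tcp_rot": TCP orientation; "contact_force": force on the tool from outside, world axes, zero at the start; "wrist_torque": the same for the moment, N m; "opening": opening from 0.0 (shut) to 1.0 (fully open); "grasp_force": force on a finger pad.
Only numpy, scipy, OpenCV 4.12 (cv2) and the standard library are available. Lean on these libraries where they do the work, as an engineer would, in place of code of your own. Each camera call takes 0.05 s, during which the arm holds its last target. There are 200 camera calls.

## Working session

There is one attempt and no reset: what is moved stays moved. The work goes in short steps, Python scripts to look and compute and a tool call to move; the robot and the scene stay as the last step left them, time stands still between calls to the robot, and variables do not carry over. Pictures are saved under pics/ and viewed, at most 10 in all, crops included, and the job is handed in when it is done.

Besides the shell and the picture viewer there is one more tool, called after ">>>" by a JSON object that holds its "op" and its "data". drive_tool: Moves the arm, as the interface text tells. Its arguments: {"type":"object","properties":{"plan":{"type":"array","items":{"type":"object","properties":{"x":{"type":"number"},"y":{"type":"number"},"z":{"type":"number"},"ax":{"type":"number"},"ay":{"type":"number"},"az":{"type":"number"},"hand":{"type":"number"}}}},"grip_force":{"type":"number"}},"required":["plan"]}

```bash
mkdir -p pics; ls; cat > h.py <<'E'
import sys; sys.path.insert(0,'.')
import numpy as np, cv2
from rig import monitor, imaging, r
def snap(n,f):
    im=imaging.grab_frame(n); cv2.imwrite('pics/'+f,im[:,:,::-1]); return im
def ray(n,u,v):
    c=imaging.camera_info(n); R=np.array(c['R']);t=np.array(c['t']).ravel()
    d=R.T@np.linalg.inv(np.array(c['mtx']))@np.array([u,v,1.]); return -R.T@t,d
def plane(n,u,v,z):
    o,d=ray(n,u,v); return o+d*(z-o[2])/d[2]
def proj(n,X):
    c=imaging.camera_info(n); p=np.array(c['mtx'])@(np.array(c['R'])@np.array(X,float)+np.array(c['t']).ravel()); return p[:2]/p[2]
E
python3 - <<'E'
from h import *
a=snap('scene','s0.png');b=snap('top','t0.png')
cv2.imwrite('pics/st0.png',np.vstack([a,b])[:,:,::-1])
for n in('scene','top'):
    print(imaging.camera_info(n)['mtx'],ray(n,280,210))
print(monitor.sense())
E
```

```text
pics
[[452.320212     0.         277.02428391]
 [  0.         452.320212   206.54221717]
 [  0.           0.           1.        ]] (array([1137.82097059,  336.01288687, 1120.56484711]), array([-0.50986565, -0.30244078, -0.80539947]))
[[501.33169899   0.         285.18117272]
 [  0.         501.33169899 203.48291234]
 [  0.           0.           1.        ]] (array([ 425.39944012,  -39.31390063, 1280.41101743]), array([ 0.07702834,  0.00468684, -0.99715619]))
{'clock': 0.1, 'qpos': array([-1.26741667e+00,  3.53657357e-01,  1.63403674e+00,  3.79831212e-06,
        1.15517232e+00, -2.40095492e-03]), 'qvel': array([-0.00023166, -0.00113758, -0.00079908,  0.0003199 , -0.00082307,
        0.00028693]), 'joint_efforts': array([ 8.04498723e-04, -6.06355906e+01, -3.42820072e+01,  4.47702598e-05,
        4.03892001e-03,  1.96576877e-05]), 'eef_pos': array([ 188.02686447, -595.61695975,  230.59758409]), 'tcp_rot': array([-3.14031890e+00, -6.53122702e-06,  3.05779076e-01]), 'contact_force': array([-0.78215943,  0.90545188, -0.31199546]), 'wrist_torque': array([-0.04274846,  0.01526518, -0.00781573]), 'grasp_force': 0.0, 'opening': 0.9984500791436255}
```

View pics/s0.png

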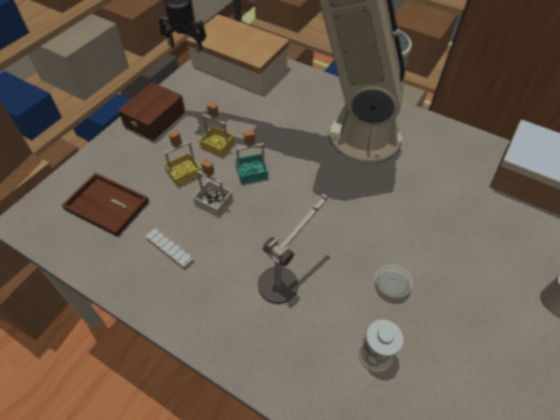

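View pics/t0.png

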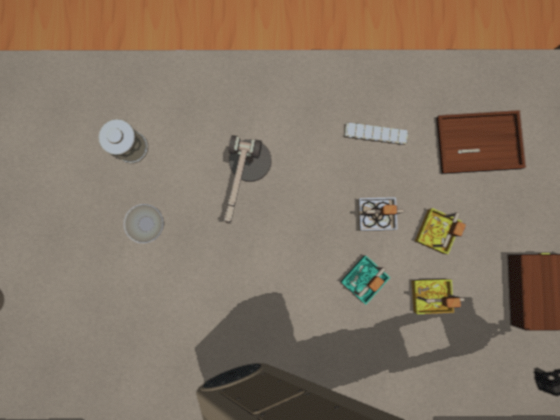

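Scene: candidates are white caddy (top 378,214; scene 213,196), two yellow (top 440,230 / 434,296) and one turquoise (top 365,279). The white one fits the description. Stand foot is at top (251,160), with the arm tip at (228,218).

```bash
python3 - <<'E'
from h import *
t=cv2.imread('pics/t0.png');s=cv2.imread('pics/s0.png')
R=lambda im,x,y:cv2.resize(im[y:y+75,x:x+100],(400,300),interpolation=cv2.INTER_CUBIC)
cv2.imwrite('pics/c0.png',np.vstack([np.hstack([R(t,335,180),R(t,200,125)]),np.hstack([R(s,165,150),R(s,250,190)])]))
for n,im,roi in(('top',t,(340,190,75,45)),('scene',s,(190,155,45,60))):
    x,y,w,h=roi;c=cv2.cvtColor(im[y:y+h,x:x+w],cv2.COLOR_BGR2HSV)
    m=((c[...,0]<15)&(c[...,1]>140)&(c[...,2]>90)).astype(np.uint8)
    k,l,st,ce=cv2.connectedComponentsWithStats(m)
    print(n,[(st[i],ce[i]+[x,y]) for i in range(1,k) if st[i][4]>10])
E
```

```text
top [(array([43, 15, 13,  9, 80], dtype=int32), array([389.175 , 209.5125]))]
scene [(array([13,  7,  8,  6, 31], dtype=int32), array([206.70967742, 164.41935484]))]
```

View pics/c0.png

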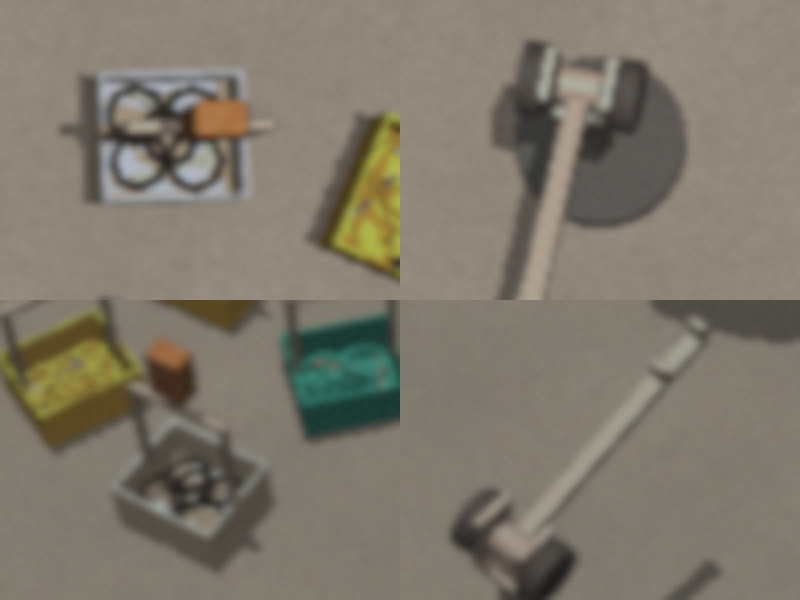

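The crop shows the white tray with a brown grip at top (389.8,209.6), rim centre (378.4,214.2) with its long side along image x. The hinge is at (244.5,146) and the foot at (250.8,160).

```bash
python3 - <<'E'
from h import *
p=lambda n,v:print(n,np.round(v,1))
p('grip top',plane('top',389.8,209.6,180)); p('rimc',plane('top',378.4,214.2,40))
for q in((97,72),(250,72),(248,200),(99,203)): p('rim',plane('top',335+q[0]/4,180+q[1]/4,40))
# scene grip top: crop (168,350)->
p('grip scene',plane('scene',165+169/4,150+50/4,180))
f=plane('top',250.8,160,14);p('foot',f)
p('hinge',plane('top',200+178/4,125+82/4,195))
# tip mask in top
t=cv2.imread('pics/t0.png')
p('tip top',plane('top',228,219,235)); p('tip scene',plane('scene',324.3,195.5,235))
h=cv2.cvtColor(t,cv2.COLOR_BGR2HSV)
reg=np.zeros(t.shape[:2],bool);reg[165:225,215:250]=1
m=reg&(t.min(2)>120)
for y in range(166,225,3):
    xs=np.where(t[y,215:250].max(1)>150)[0]+215
    if len(xs):print(y,xs.min(),xs.max(),end='; ')
E
```

```text
grip top [ 510.4 -276.1  180. ]
rimc [ 509.9 -277.7   40. ]
rim [ 550.5 -230.8   40. ]
rim [ 550.1 -326.1   40. ]
rim [ 470.5 -322.9   40. ]
rim [ 469.  -230.6   40. ]
grip scene [ 508.7 -276.2  180. ]
foot [651.6  40.9  14. ]
hinge [651.6  43.3 195. ]
tip top [487.7  74.2 235. ]
tip scene [480.8  74.  235. ]
166 238 242; 169 238 241; 172 237 240; 175 236 240; 178 235 239; 181 235 238; 184 234 238; 187 233 237; 190 233 237; 193 232 236; 196 231 235; 199 230 234; 202 229 233; 208 228 232; 211 228 232; 214 227 231; 217 226 230; 220 228 228;
```

>>> {"op": "drive_tool", "data": {"plan": [{"z":-0.8,"hand":85},{"x":0.6,"y":-0.3,"z":-1.4,"az":0.7,"hand":85},{"x":1.4,"y":-0.72,"z":-1.4,"az":1.5,"hand":85},{"x":2.2,"y":-1.14,"z":-1.4,"az":2.2,"hand":85},{"x":3.0,"y":-1.55,"z":-1.4,"az":2.92,"hand":85},{"x":3.8,"y":-1.96,"z":-1.4,"az":2.92,"hand":85},{"x":4.6,"y":-2.38,"z":-1.4,"az":2.92,"hand":85},{"x":5.4,"y":-2.8,"z":-1.4,"az":2.92,"hand":85}]}}

```text
invalid input
```

>>> {"op": "drive_tool", "data": {"plan": [{"x":0.0,"y":0.0,"z":-0.8,"ax":0,"ay":0,"az":0,"hand":85},{"x":0.6,"y":-0.3,"z":-1.4,"ax":0,"ay":0,"az":0.7,"hand":85},{"x":1.4,"y":-0.72,"z":-1.4,"ax":0,"ay":0,"az":1.5,"hand":85},{"x":2.2,"y":-1.14,"z":-1.4,"ax":0,"ay":0,"az":2.2,"hand":85},{"x":3.0,"y":-1.55,"z":-1.4,"ax":0,"ay":0,"az":2.92,"hand":85},{"x":3.8,"y":-1.96,"z":-1.4,"ax":0,"ay":0,"az":2.92,"hand":85},{"x":4.6,"y":-2.38,"z":-1.4,"ax":0,"ay":0,"az":2.92,"hand":85},{"x":5.4,"y":-2.8,"z":-1.4,"ax":0,"ay":0,"az":2.92,"hand":85}], "grip_force": 40}}

```text
clock: 0.9
eef_pos: [404.4, -379.6, 301.1]
tcp_rot: [-3.141, 0.0, -0.0]
contact_force: [1.1, -0.7, -1.0]
opening: 0.993
grasp_force: 0.0
```

>>> {"op": "drive_tool", "data": {"plan": [{"x":0.7,"y":-0.7,"z":0.0,"ax":0,"ay":0,"az":0,"hand":85},{"x":1.4,"y":-1.4,"z":0.0,"ax":0,"ay":0,"az":0,"hand":85},{"x":2.12,"y":-2.06,"z":0.0,"ax":0,"ay":0,"az":0,"hand":85},{"x":2.12,"y":-2.06,"z":0.6,"ax":0,"ay":0,"az":0,"hand":85},{"x":2.12,"y":-2.06,"z":0.6,"ax":0,"ay":0,"az":0,"hand":85}], "grip_force": 40}}

```text
clock: 1.4
eef_pos: [508.4, -276.0, 267.8]
tcp_rot: [-3.139, 0.006, 0.003]
contact_force: [-1.1, 0.6, -0.8]
opening: 0.996
grasp_force: 0.0
```

```bash
python3 - <<'E'
from h import *
print(monitor.sense()['eef_pos'],imaging.camera_info('wrist'))
cv2.imwrite('pics/w1.png',imaging.grab_frame('wrist')[:,:,::-1])
E
```

```text
[ 508.37383099 -275.95836316  267.77206613] {'mtx': array([[325.1922621 ,   0.        , 276.7575114 ],
       [  0.        , 325.1922621 , 214.80624885],
       [  0.        ,   0.        ,   1.        ]]), 'R': array([[ 0.00168063, -0.99998936, -0.00429495],
       [-0.94408889, -0.00300264,  0.32967734],
       [-0.32968673,  0.00350074, -0.9440839 ]]), 't': array([-274.7916257 ,  422.84149917,  582.38000782])}
```

View pics/w1.png

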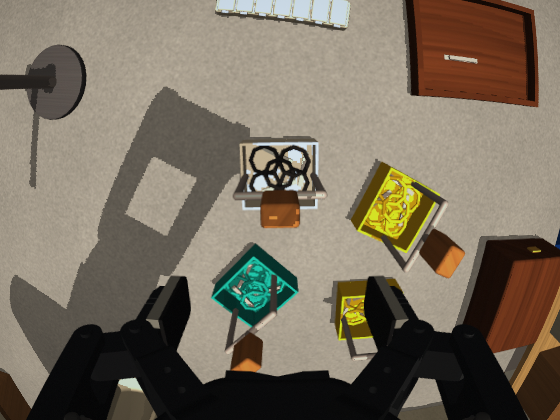

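The wrist view shows the white caddy (tray 280,180; grip about 261–300 × 191–228) lined up between the fingers. I'll check it with the fisheye projection.

```bash
cat >> h.py <<'E'
def wproj(X):
    c=imaging.camera_info('wrist');M=np.array(c['mtx']);p=np.array(c['R'])@np.array(X,float)+np.array(c['t']).ravel()
    a=np.arctan2(np.hypot(p[0],p[1]),p[2]);q=p[:2]/np.hypot(p[0],p[1]);return M[:2,2]+M[0,0]*a*q
def wplane(u,v,z):
    c=imaging.camera_info('wrist');M=np.array(c['mtx']);R=np.array(c['R']);t=np.array(c['t']).ravel()
    q=(np.array([u,v])-M[:2,2])/M[0,0];a=np.hypot(*q);d=R.T@np.r_[q/a*np.sin(a),np.cos(a)];o=-R.T@t
    return o+d*(z-o[2])/d[2]
E
python3 - <<'E'
from h import *
for z in(180,136):
  print([np.round(wproj([510+a,-277+b,z])) for a,b in((10,15),(10,-15),(-10,-15),(-10,15))])
im=cv2.imread('pics/w1.png')
c=cv2.cvtColor(im,cv2.COLOR_BGR2HSV)
m=((c[...,0]<15)&(c[...,1]>140)&(c[...,2]>60)).astype(np.uint8);m[:180]=0;m[240:]=0;m[:,:250]=0;m[:,310:]=0
x,y,w,h=cv2.boundingRect(m);print(x,y,w,h,wplane(x,y+h/2,158),wplane(x+w,y+h/2,158))
for y in range(188,232,4): print(y,c[y,280],end=' ')
# rim corners
for q in((240,142),(320,142)): print(wplane(*q,40))
E
```

```text
[array([258., 204.]), array([298., 204.]), array([298., 229.]), array([259., 228.])]
[array([261., 189.]), array([295., 189.]), array([295., 210.]), array([261., 210.])]
261 191 39 37 [ 508.04698967 -262.96424855  158.        ] [ 508.09403906 -294.96135852  158.        ]
188 [13 54 33] 192 [ 13 190  59] 196 [ 13 188  61] 200 [ 13 196  61] 204 [ 13 193 103] 208 [ 13 192 137] 212 [ 13 190 138] 216 [ 13 191 135] 220 [ 13 192 133] 224 [ 13 192 117] 228 [ 15  66 173] [ 550.52939956 -233.44187407   40.        ]
[ 550.72194386 -324.97292959   40.        ]
```

>>> {"op": "drive_tool", "data": {"plan": [{"x":0.0,"y":0.03,"z":0.7,"ax":0,"ay":0,"az":0,"hand":85},{"x":0.0,"y":0.03,"z":1.4,"ax":0,"ay":0,"az":0,"hand":85},{"x":0.0,"y":0.03,"z":2.0,"ax":0,"ay":0,"az":0,"hand":85},{"x":0.0,"y":0.03,"z":2.4,"ax":0,"ay":0,"az":0,"hand":85},{"x":0.0,"y":0.03,"z":2.64,"ax":0,"ay":0,"az":0,"hand":85},{"x":0.0,"y":0.03,"z":2.64,"ax":0,"ay":0,"az":0,"hand":85}], "grip_force": 40}}

```text
clock: 2.05
eef_pos: [508.5, -280.2, 138.7]
tcp_rot: [-3.141, 0.002, -0.001]
contact_force: [-1.2, 0.1, 0.9]
opening: 0.995
grasp_force: 0.0
```

>>> {"op": "drive_tool", "data": {"plan": [{"x":0,"y":0,"z":0,"ax":0,"ay":0,"az":0,"hand":40},{"x":0,"y":0,"z":0,"ax":0,"ay":0,"az":0,"hand":25},{"x":0,"y":0,"z":0,"ax":0,"ay":0,"az":0,"hand":20},{"x":0,"y":0,"z":0,"ax":0,"ay":0,"az":0,"hand":20},{"x":0,"y":0,"z":0,"ax":0,"ay":0,"az":0,"hand":20},{"x":0,"y":0,"z":0,"ax":0,"ay":0,"az":0,"hand":20},{"x":0,"y":0,"z":0,"ax":0,"ay":0,"az":0,"hand":20},{"x":0,"y":0,"z":0,"ax":0,"ay":0,"az":0,"hand":20}], "grip_force": 40}}

```text
clock: 2.85
eef_pos: [510.0, -279.7, 140.1]
tcp_rot: [3.141, -0.001, 0.0]
contact_force: [-0.5, 1.5, 6.4]
opening: 0.348
grasp_force: 40.8
```

>>> {"op": "drive_tool", "data": {"plan": [{"x":0,"y":0,"z":-0.2,"ax":0,"ay":0,"az":0,"hand":20},{"x":0,"y":0,"z":-0.5,"ax":0,"ay":0,"az":0,"hand":20},{"x":0,"y":0,"z":-1.0,"ax":0,"ay":0,"az":0,"hand":20},{"x":0,"y":0,"z":-1.6,"ax":0,"ay":0,"az":0,"hand":20},{"x":0,"y":0,"z":-2.2,"ax":0,"ay":0,"az":0,"hand":20},{"x":0,"y":0,"z":-2.6,"ax":0,"ay":0,"az":0,"hand":20},{"x":0,"y":0,"z":-2.8,"ax":0,"ay":0,"az":0,"hand":20},{"x":0,"y":0,"z":-2.8,"ax":0,"ay":0,"az":0,"hand":20}], "grip_force": 40}}

```text
clock: 3.65
eef_pos: [509.9, -280.0, 280.9]
tcp_rot: [3.14, -0.002, -0.0]
contact_force: [0.3, 0.2, -4.4]
opening: 0.349
grasp_force: 40.3
```

>>> {"op": "drive_tool", "data": {"plan": [{"x":-0.5,"y":0,"z":0,"ax":0,"ay":0,"az":0.4,"hand":20},{"x":-1.0,"y":-0.2,"z":0,"ax":0,"ay":0,"az":0.8,"hand":20},{"x":-1.5,"y":-0.6,"z":0,"ax":0,"ay":0,"az":1.2,"hand":20},{"x":-2.0,"y":-1.1,"z":0,"ax":0,"ay":0,"az":1.6,"hand":20},{"x":-2.2,"y":-1.7,"z":0,"ax":0,"ay":0,"az":1.72,"hand":20},{"x":-2.2,"y":-2.4,"z":0,"ax":0,"ay":0,"az":1.72,"hand":20},{"x":-2.2,"y":-2.9,"z":0,"ax":0,"ay":0,"az":1.72,"hand":20},{"x":-2.2,"y":-3.0,"z":0,"ax":0,"ay":0,"az":1.72,"hand":20}], "grip_force": 40}}

```text
clock: 4.45
eef_pos: [398.2, -127.4, 278.1]
tcp_rot: [-3.14, 0.003, -0.178]
contact_force: [-0.0, -0.9, -6.2]
opening: 0.344
grasp_force: 41.8
```

```bash
python3 - <<'E'
from h import *
s=monitor.sense();print(s['clock'],s['eef_pos'],s['contact_force'],s['opening'])
w=snap('wrist','w2.png');s=snap('scene','s2.png');t=snap('top','t2.png')
def L(n,a,m):
    # line intersect
    o1,d1=ray('top',*a);o2,d2=ray('scene',*m)
    A=np.c_[d1,-d2];k=np.linalg.lstsq(A,o2-o1,rcond=None)[0];return o1+k[0]*d1,o2+k[1]*d2
print(L(0,(228,219.3),(324.3,195.5)))
R=lambda im,x,y:cv2.resize(im[y:y+75,x:x+100],(400,300),interpolation=cv2.INTER_CUBIC)
cv2.imwrite('pics/c2.png',np.vstack([np.hstack([R(t,190,165),R(s,270,170)]),np.hstack([cv2.resize(w,(400,300)),cv2.resize(s,(400,300))])])[:,:,::-1])
E
```

```text
4.45 [ 398.16993304 -127.36383149  278.08685315] [-0.02319798 -0.88474904 -6.19567678] 0.34421705031020333
(array([486.7251773 ,  73.48608929, 241.17819829]), array([485.53502064,  75.84286824, 241.363775  ]))
```

View pics/c2.png

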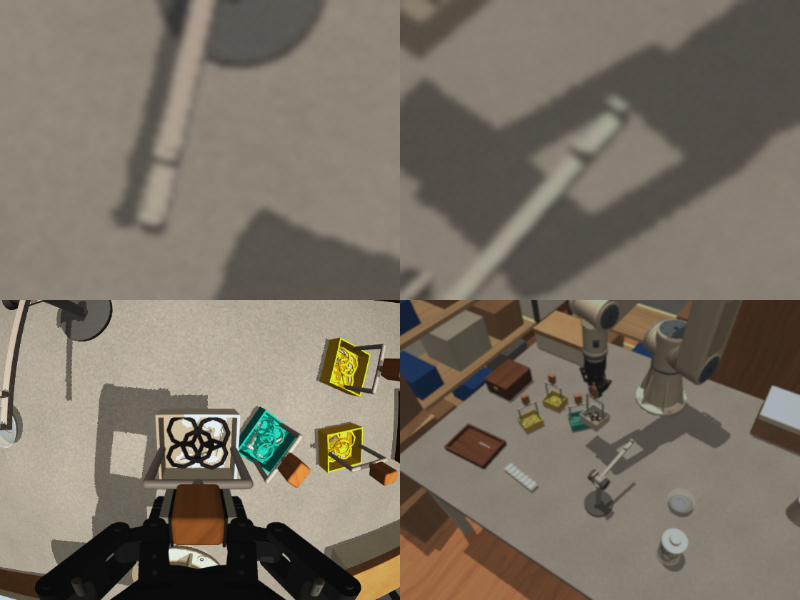

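Crop: arm tip lip at top (228,220), collar at (231,205); caddy is held upright in the fingers. Next, move to a point beyond the tip.

>>> {"op": "drive_tool", "data": {"plan": [{"x":-0.1,"y":-0.5,"z":0,"ax":0,"ay":0,"az":0,"hand":20},{"x":-0.2,"y":-1.2,"z":0,"ax":0,"ay":0,"az":0,"hand":20},{"x":-0.36,"y":-1.9,"z":0,"ax":0,"ay":0,"az":0,"hand":20},{"x":-0.36,"y":-2.6,"z":0,"ax":0,"ay":0,"az":0,"hand":20},{"x":-0.36,"y":-3.3,"z":0,"ax":0,"ay":0,"az":0,"hand":20},{"x":-0.36,"y":-3.9,"z":0,"ax":0,"ay":0,"az":0,"hand":20},{"x":-0.36,"y":-4.2,"z":0,"ax":0,"ay":0,"az":0,"hand":20},{"x":-0.36,"y":-4.28,"z":0,"ax":0,"ay":0,"az":0,"hand":20}], "grip_force": 40}}

```text
clock: 5.4
eef_pos: [420.8, 84.6, 278.9]
tcp_rot: [3.141, 0.0, -0.179]
contact_force: [-0.4, 0.5, -5.8]
opening: 0.343
grasp_force: 42.6
```

>>> {"op": "drive_tool", "data": {"plan": [{"x":0,"y":0,"z":0,"ax":0,"ay":0,"az":0,"hand":20},{"x":0,"y":0,"z":0,"ax":0,"ay":0,"az":0,"hand":20},{"x":0,"y":0,"z":0,"ax":0,"ay":0,"az":0,"hand":20},{"x":0,"y":0,"z":0,"ax":0,"ay":0,"az":0,"hand":20}], "grip_force": 40}}

```text
clock: 5.8
eef_pos: [420.1, 83.3, 279.3]
tcp_rot: [3.141, -0.0, -0.181]
contact_force: [-0.1, -0.5, -5.7]
opening: 0.342
grasp_force: 42.6
```

```bash
python3 - <<'E'
from h import *
s=monitor.sense();print(s['eef_pos'],s['contact_force'],s['tcp_rot'])
P=s['eef_pos'];print('bar ends expected',[np.round(wproj([P[0]+k*.178*1,P[1]+k*.984,P[2]-20])) for k in(-40,40)])
print('arm exp',[np.round(wproj(x)) for x in([486,74.7,241],[502.5,71,224],[651.6,43,185])])
print('top saddle',plane('top',229.5,212,232),plane('top',231.2,205.2,245),plane('top',228,220,241))
w=imaging.grab_frame('wrist');cv2.imwrite('pics/w3.png',w[:,:,::-1])
E
```

```text
[420.07378301  83.30476873 279.29701262] [-0.14070342 -0.5201171  -5.70165034] [ 3.14146022e+00 -4.62081883e-05 -1.81241355e-01]
bar ends expected [array([349., 259.]), array([207., 260.])]
arm exp [array([272., 136.]), array([273., 106.]), array([275., -79.])]
top saddle [502.57001838  71.4360942  232.        ] [515.72534551  66.62635181 245.        ] [485.28185301  73.49642368 241.        ]
```

View pics/w3.png

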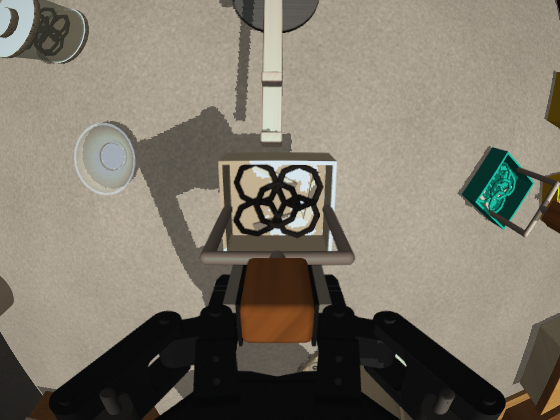

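The arm is visible with its tip at (271,138) and collar at (272,77), parallel to the tool axis. The bar runs (205–352,258), centred at 278. So insert 83 mm forward and 3 mm to the left.

>>> {"op": "drive_tool", "data": {"plan": [{"x":0.15,"y":-0.05,"z":0,"ax":0,"ay":0,"az":0,"hand":20},{"x":0.4,"y":-0.05,"z":0,"ax":0,"ay":0,"az":0,"hand":20},{"x":0.7,"y":-0.05,"z":0,"ax":0,"ay":0,"az":0,"hand":20},{"x":1.0,"y":-0.05,"z":0,"ax":0,"ay":0,"az":0,"hand":20},{"x":1.3,"y":-0.05,"z":0,"ax":0,"ay":0,"az":0,"hand":20},{"x":1.5,"y":-0.05,"z":0,"ax":0,"ay":0,"az":0,"hand":20},{"x":1.62,"y":-0.05,"z":0,"ax":0,"ay":0,"az":0,"hand":20},{"x":1.67,"y":-0.05,"z":0,"ax":0,"ay":0,"az":0,"hand":20}], "grip_force": 40}}

```text
clock: 6.65
eef_pos: [503.2, 71.4, 279.0]
tcp_rot: [3.141, 0.001, -0.18]
contact_force: [-0.7, 0.2, -5.3]
opening: 0.349
grasp_force: 42.6
```

>>> {"op": "drive_tool", "data": {"plan": [{"x":0,"y":0,"z":0,"ax":0,"ay":0,"az":0,"hand":20},{"x":0,"y":0,"z":0,"ax":0,"ay":0,"az":0,"hand":20},{"x":0,"y":0,"z":0,"ax":0,"ay":0,"az":0,"hand":20},{"x":0,"y":0,"z":0,"ax":0,"ay":0,"az":0,"hand":20}], "grip_force": 40}}

```text
clock: 7.05
eef_pos: [502.4, 71.6, 279.4]
tcp_rot: [-3.142, -0.0, -0.18]
contact_force: [-0.5, 0.5, -5.7]
opening: 0.343
grasp_force: 42.6
```

```bash
python3 - <<'E'
from h import *
s=monitor.sense();print(s['eef_pos'],s['contact_force'],s['tcp_rot'])
w=imaging.grab_frame('wrist');cv2.imwrite('pics/w4.png',w[60:360,80:480,::-1])
E
```

```text
[502.4075087   71.63649228 279.40999749] [-0.47243686  0.45688196 -5.65279972] [-3.14151597e+00 -9.28637998e-05 -1.79898798e-01]
```

View pics/w4.png

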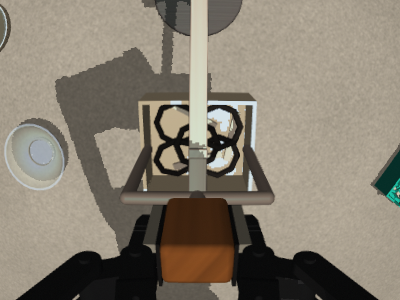

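The arm runs through the bail under the bar, with the collar at full-frame (277,212) and the arm centred. Check the fore-aft fit from the collar.

```bash
python3 - <<'E'
from h import *
P=monitor.sense()['eef_pos'];u=np.array([.984,-.18])
for v in(205,209,212,215,218):
    X=wplane(277,v,231);print(v,X,(X[:2]-P[:2])@u,(X[:2]-P[:2])@[.18,.984])
im=cv2.imread('pics/w4.png').mean(2);print([(y+60,int(im[y,194:200].mean())) for y in range(138,200,2)])
E
```

```text
205 [525.63600431  68.00244436 231.        ] 23.437320531494493 0.5848695640056645
209 [523.1016278  68.4655099 231.       ] 20.86014224590041 0.5843382827894854
212 [521.18762009  68.81521544 231.        ] 18.913811658756742 0.5839271412200929
215 [519.26179808  69.16707089 231.        ] 16.95546882033462 0.5835049423111464
218 [517.32372116  69.52115667 231.        ] 14.984665697219327 0.5830715096795249
[(198, 212), (200, 212), (202, 179), (204, 139), (206, 128), (208, 66), (210, 133), (212, 131), (214, 131), (216, 131), (218, 105), (220, 129), (222, 129), (224, 130), (226, 130), (228, 130), (230, 130), (232, 130), (234, 130), (236, 130), (238, 130), (240, 131), (242, 131), (244, 131), (246, 131), (248, 132), (250, 103), (252, 52), (254, 52), (256, 52), (258, 37)]
```

```bash
cat >> h.py <<'E'
def favg(n):
    F=[]
    for _ in range(n): imaging.grab_frame('wrist'); s=monitor.sense(); F.append(np.r_[s['contact_force'],s['wrist_torque'],s['eef_pos']])
    F=np.array(F);np.set_printoptions(precision=3,suppress=True);print(s['clock'],F.mean(0),F.std(0));return F
E
python3 -c "
from h import *
favg(15)"
```

```text
7.85 [  0.045  -0.021  -5.325  -0.005   0.018   0.002 502.669  71.562 279.309] [0.38  0.546 0.49  0.024 0.028 0.03  0.045 0.027 0.053]
```

>>> {"op": "drive_tool", "data": {"plan": [{"x":0,"y":0,"z":0.06,"ax":0,"ay":0,"az":0,"hand":20},{"x":0,"y":0,"z":0.14,"ax":0,"ay":0,"az":0,"hand":20},{"x":0,"y":0,"z":0.22,"ax":0,"ay":0,"az":0,"hand":20},{"x":0,"y":0,"z":0.3,"ax":0,"ay":0,"az":0,"hand":20},{"x":0,"y":0,"z":0.38,"ax":0,"ay":0,"az":0,"hand":20},{"x":0,"y":0,"z":0.44,"ax":0,"ay":0,"az":0,"hand":20},{"x":0,"y":0,"z":0.48,"ax":0,"ay":0,"az":0,"hand":20},{"x":0,"y":0,"z":0.5,"ax":0,"ay":0,"az":0,"hand":20}], "grip_force": 40}}

```text
clock: 8.65
eef_pos: [502.6, 71.5, 254.0]
tcp_rot: [3.141, 0.0, -0.18]
contact_force: [-0.2, 0.1, -3.8]
opening: 0.341
grasp_force: 42.7
```

>>> {"op": "drive_tool", "data": {"plan": [{"x":0,"y":0,"z":0.05,"ax":0,"ay":0,"az":0,"hand":20},{"x":0,"y":0,"z":0.1,"ax":0,"ay":0,"az":0,"hand":20},{"x":-0.01,"y":0,"z":0.15,"ax":0,"ay":0,"az":0,"hand":20},{"x":-0.02,"y":0,"z":0.2,"ax":0,"ay":0,"az":0,"hand":20},{"x":-0.03,"y":0,"z":0.25,"ax":0,"ay":0,"az":0,"hand":20},{"x":-0.05,"y":0,"z":0.3,"ax":0,"ay":0,"az":0,"hand":20},{"x":-0.06,"y":0,"z":0.35,"ax":0,"ay":0,"az":0,"hand":20},{"x":-0.07,"y":0,"z":0.4,"ax":0,"ay":0,"az":0,"hand":20}], "grip_force": 40}}

```text
clock: 9.45
eef_pos: [499.4, 72.2, 234.2]
tcp_rot: [-3.141, -0.0, -0.18]
contact_force: [-0.3, -0.4, -3.7]
opening: 0.347
grasp_force: 42.6
```

```bash
python3 -c "
from h import *
favg(8)"
```

```text
9.85 [  0.004   0.07   -3.87   -0.015  -0.015   0.011 499.236  72.184 234.238] [0.516 0.216 0.391 0.026 0.046 0.023 0.055 0.009 0.204]
```

>>> {"op": "drive_tool", "data": {"plan": [{"x":-0.01,"y":0,"z":0.05,"ax":0,"ay":0,"az":0,"hand":20},{"x":-0.02,"y":0,"z":0.1,"ax":0,"ay":0,"az":0,"hand":20},{"x":-0.03,"y":0,"z":0.15,"ax":0,"ay":0,"az":0,"hand":20},{"x":-0.04,"y":0,"z":0.2,"ax":0,"ay":0,"az":0,"hand":20},{"x":-0.04,"y":0,"z":0.25,"ax":0,"ay":0,"az":0,"hand":20},{"x":-0.05,"y":0,"z":0.3,"ax":0,"ay":0,"az":0,"hand":20},{"x":-0.06,"y":0,"z":0.35,"ax":0,"ay":0,"az":0,"hand":20},{"x":-0.06,"y":0,"z":0.4,"ax":0,"ay":0,"az":0,"hand":20}], "grip_force": 40}}

```text
clock: 10.65
eef_pos: [496.4, 72.7, 214.2]
tcp_rot: [-3.141, -0.0, -0.18]
contact_force: [0.3, 0.1, -2.4]
opening: 0.347
grasp_force: 42.9
```

```bash
python3 -c "
from h import *
favg(10)"
```

```text
11.15 [  1.11    0.238  -1.669  -0.006  -0.189  -0.004 496.268  72.727 214.247] [0.556 0.205 0.458 0.025 0.053 0.026 0.022 0.013 0.18 ]
```

>>> {"op": "drive_tool", "data": {"plan": [{"x":0.01,"y":0,"z":0.03,"ax":0,"ay":0,"az":0,"hand":20},{"x":0.01,"y":0,"z":0.07,"ax":0,"ay":0,"az":0,"hand":20},{"x":0.02,"y":0,"z":0.11,"ax":0,"ay":0,"az":0,"hand":20},{"x":0.02,"y":0,"z":0.15,"ax":0,"ay":0,"az":0,"hand":20},{"x":0.03,"y":0,"z":0.18,"ax":0,"ay":0,"az":0,"hand":20},{"x":0.03,"y":0,"z":0.21,"ax":0,"ay":0,"az":0,"hand":20},{"x":0.03,"y":0,"z":0.23,"ax":0,"ay":0,"az":0,"hand":20},{"x":0.03,"y":0,"z":0.24,"ax":0,"ay":0,"az":0,"hand":20}], "grip_force": 40}}

```text
clock: 11.95
eef_pos: [497.6, 72.4, 202.2]
tcp_rot: [3.141, 0.0, -0.18]
contact_force: [-3.7, 0.9, -1.3]
opening: 0.35
grasp_force: 43.1
```

```bash
python3 -c "
from h import *
favg(15)
cv2.imwrite('pics/w5.png',np.vstack([imaging.grab_frame('wrist')[60:360,80:480],cv2.resize(imaging.grab_frame('scene')[150:225,265:365],(400,300),interpolation=cv2.INTER_CUBIC)])[:,:,::-1])"
```

```text
12.7 [ -2.811  -0.122  -0.273  -0.014   0.577  -0.014 497.763  72.417 202.299] [0.325 0.548 0.333 0.036 0.032 0.03  0.048 0.013 0.054]
```

View pics/w5.png

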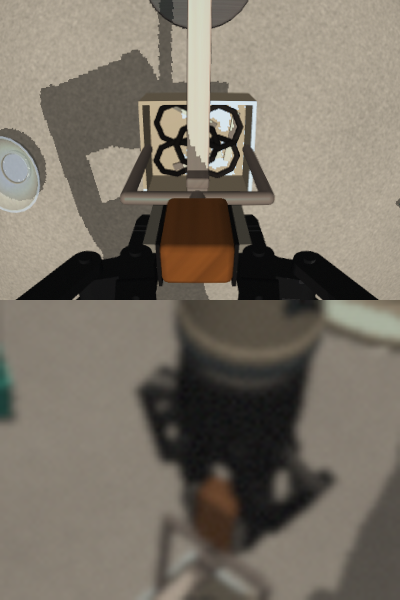

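Wrist crop: bar (row 198) is seated on the arm, collar just ahead (row ~180), and the caddy is upright. Relax the fore-aft strain and ease the last bit.

>>> {"op": "drive_tool", "data": {"plan": [{"x":-0.01,"y":0,"z":0.01,"ax":0,"ay":0,"az":0,"hand":20},{"x":-0.02,"y":0,"z":0.02,"ax":0,"ay":0,"az":0,"hand":20},{"x":-0.02,"y":0,"z":0.03,"ax":0,"ay":0,"az":0,"hand":20},{"x":-0.02,"y":0,"z":0.03,"ax":0,"ay":0,"az":0,"hand":20},{"x":-0.02,"y":0,"z":0.03,"ax":0,"ay":0,"az":0,"hand":20}], "grip_force": 40}}

```text
clock: 13.3
eef_pos: [497.5, 72.6, 201.0]
tcp_rot: [-3.141, -0.001, -0.18]
contact_force: [1.7, -2.3, -0.8]
opening: 0.346
grasp_force: 43.2
```

```bash
python3 -c "
from h import *
favg(20)
P=monitor.sense()['eef_pos']
for v in(235,240,245,250):
    X=wplane(277,v,189);print(v,(X[:2]-P[:2])@[.984,-.18])
im=cv2.imread('pics/w5.png').mean(2);print([(y+60,int(im[y,194:202].mean())) for y in range(160,200,2)])"
```

```text
14.3 [  2.007  -0.15   -0.292  -0.03   -0.437  -0.01  496.998  72.724 200.866] [0.463 0.959 0.629 0.123 0.034 0.033 0.18  0.038 0.081]
235 18.724102605684667
240 15.935755518873096
245 13.1100805970069
250 10.244959535651365
[(220, 130), (222, 125), (224, 122), (226, 122), (228, 122), (230, 79), (232, 54), (234, 55), (236, 56), (238, 77), (240, 120), (242, 121), (244, 118), (246, 116), (248, 109), (250, 105), (252, 53), (254, 52), (256, 52), (258, 40)]
```

>>> {"op": "drive_tool", "data": {"plan": [{"x":0.004,"y":0,"z":0.01,"ax":0,"ay":0,"az":0,"hand":20},{"x":0.008,"y":0,"z":0.02,"ax":0,"ay":0,"az":0,"hand":20},{"x":0.008,"y":0,"z":0.03,"ax":0,"ay":0,"az":0,"hand":20},{"x":0.008,"y":0,"z":0.03,"ax":0,"ay":0,"az":0,"hand":20},{"x":0.008,"y":0,"z":0.03,"ax":0,"ay":0,"az":0,"hand":20},{"x":0.008,"y":0,"z":0.03,"ax":0,"ay":0,"az":0,"hand":20}], "grip_force": 40}}

```text
clock: 14.9
eef_pos: [497.0, 72.6, 199.2]
tcp_rot: [-3.142, 0.0, -0.18]
contact_force: [0.6, 1.1, -0.7]
opening: 0.347
grasp_force: 43.2
```

```bash
python3 -c "
from h import *
favg(30)"
```

```text
16.4 [ -0.752   2.419  -0.218   0.466   0.175   0.008 497.045  72.571 199.232] [0.777 0.541 0.441 0.046 0.115 0.035 0.038 0.022 0.012]
```

>>> {"op": "drive_tool", "data": {"plan": [{"x":0,"y":-0.004,"z":0.01,"ax":0,"ay":0,"az":0,"hand":20},{"x":0,"y":-0.008,"z":0.02,"ax":0,"ay":0,"az":0,"hand":20},{"x":0,"y":-0.008,"z":0.03,"ax":0,"ay":0,"az":0,"hand":20},{"x":0,"y":-0.008,"z":0.04,"ax":0,"ay":0,"az":0,"hand":20},{"x":0,"y":-0.008,"z":0.04,"ax":0,"ay":0,"az":0,"hand":20},{"x":0,"y":-0.008,"z":0.04,"ax":0,"ay":0,"az":0,"hand":20}], "grip_force": 40}}

```text
clock: 17.0
eef_pos: [497.2, 72.7, 197.2]
tcp_rot: [3.141, 0.0, -0.18]
contact_force: [-1.4, -0.8, -0.6]
opening: 0.35
grasp_force: 43.2
```

```bash
python3 -c "
from h import *
favg(30)"
```

```text
18.5 [ -1.998  -2.151  -0.126  -0.402   0.421  -0.012 497.245  72.883 197.282] [0.469 0.619 0.448 0.061 0.033 0.03  0.038 0.074 0.019]
```

>>> {"op": "drive_tool", "data": {"plan": [{"x":-0.004,"y":0.002,"z":0.01,"ax":0,"ay":0,"az":0,"hand":20},{"x":-0.008,"y":0.004,"z":0.02,"ax":0,"ay":0,"az":0,"hand":20},{"x":-0.008,"y":0.004,"z":0.02,"ax":0,"ay":0,"az":0,"hand":20},{"x":-0.008,"y":0.004,"z":0.02,"ax":0,"ay":0,"az":0,"hand":20},{"x":-0.008,"y":0.004,"z":0.02,"ax":0,"ay":0,"az":0,"hand":20},{"x":-0.008,"y":0.004,"z":0.02,"ax":0,"ay":0,"az":0,"hand":20}], "grip_force": 20}}

```text
clock: 19.1
eef_pos: [497.2, 72.9, 196.4]
tcp_rot: [-3.141, -0.001, -0.18]
contact_force: [1.3, -1.4, 0.1]
opening: 0.35
grasp_force: 43.2
```

```bash
python3 -c "
from h import *
favg(25)"
```

```text
20.35 [  1.91   -0.818   0.234  -0.133  -0.339   0.006 497.049  72.875 196.371] [0.685 0.576 0.463 0.063 0.123 0.032 0.082 0.013 0.036]
```

>>> {"op": "drive_tool", "data": {"plan": [{"x":0.004,"y":0.001,"z":-0.01,"ax":0,"ay":0,"az":0,"hand":20},{"x":0.004,"y":0.001,"z":-0.01,"ax":0,"ay":0,"az":0,"hand":20},{"x":0.004,"y":0.001,"z":-0.01,"ax":0,"ay":0,"az":0,"hand":20},{"x":0.004,"y":0.001,"z":-0.01,"ax":0,"ay":0,"az":0,"hand":20},{"x":0.004,"y":0.001,"z":-0.01,"ax":0,"ay":0,"az":0,"hand":20},{"x":0.004,"y":0.001,"z":-0.01,"ax":0,"ay":0,"az":0,"hand":20}], "grip_force": 20}}

```text
clock: 20.95
eef_pos: [496.9, 72.8, 196.7]
tcp_rot: [-3.142, 0.0, -0.18]
contact_force: [1.0, 1.2, 0.4]
opening: 0.352
grasp_force: 43.3
```

```bash
python3 -c "
from h import *
favg(15)"
```

```text
21.7 [  0.883   1.324   0.185   0.282  -0.169  -0.002 496.936  72.774 196.753] [0.32  0.506 0.486 0.032 0.043 0.027 0.016 0.014 0.011]
```

>>> {"op": "drive_tool", "data": {"plan": [{"x":0.001,"y":-0.002,"z":-0.01,"ax":0,"ay":0,"az":0,"hand":20},{"x":0.001,"y":-0.002,"z":-0.01,"ax":0,"ay":0,"az":0,"hand":20},{"x":0.001,"y":-0.002,"z":-0.01,"ax":0,"ay":0,"az":0,"hand":26},{"x":0.001,"y":-0.002,"z":-0.01,"ax":0,"ay":0,"az":0,"hand":28},{"x":0.001,"y":-0.002,"z":-0.01,"ax":0,"ay":0,"az":0,"hand":29},{"x":0.001,"y":-0.002,"z":-0.01,"ax":0,"ay":0,"az":0,"hand":30},{"x":0.001,"y":-0.002,"z":-0.01,"ax":0,"ay":0,"az":0,"hand":31},{"x":0.001,"y":-0.002,"z":-0.01,"ax":0,"ay":0,"az":0,"hand":32}], "grip_force": 20}}

```text
clock: 22.5
eef_pos: [497.1, 72.7, 197.3]
tcp_rot: [3.141, 0.0, -0.18]
contact_force: [0.2, -0.5, 0.4]
opening: 0.375
grasp_force: 0.0
```

>>> {"op": "drive_tool", "data": {"plan": [{"x":0,"y":0,"z":0,"ax":0,"ay":0,"az":0,"hand":34},{"x":0,"y":0,"z":0,"ax":0,"ay":0,"az":0,"hand":37},{"x":0,"y":0,"z":0,"ax":0,"ay":0,"az":0,"hand":42},{"x":0,"y":0,"z":0,"ax":0,"ay":0,"az":0,"hand":48},{"x":0,"y":0,"z":0,"ax":0,"ay":0,"az":0,"hand":55},{"x":0,"y":0,"z":0,"ax":0,"ay":0,"az":0,"hand":55},{"x":0,"y":0,"z":0,"ax":0,"ay":0,"az":0,"hand":55},{"x":0,"y":0,"z":0,"ax":0,"ay":0,"az":0,"hand":55}], "grip_force": 20}}

```text
clock: 23.3
eef_pos: [497.1, 72.8, 197.3]
tcp_rot: [-3.142, -0.0, -0.18]
contact_force: [0.0, 0.2, 0.0]
opening: 0.647
grasp_force: 0.0
```

Released. Retreat straight up and look.

>>> {"op": "drive_tool", "data": {"plan": [{"x":0,"y":0,"z":-0.1,"ax":0,"ay":0,"az":0,"hand":60},{"x":0,"y":0,"z":-0.3,"ax":0,"ay":0,"az":0,"hand":65},{"x":0,"y":0,"z":-0.6,"ax":0,"ay":0,"az":0,"hand":65},{"x":0,"y":0,"z":-1.0,"ax":0,"ay":0,"az":0,"hand":65},{"x":0,"y":0,"z":-1.5,"ax":0,"ay":0,"az":0,"hand":65},{"x":0,"y":0,"z":-1.9,"ax":0,"ay":0,"az":0,"hand":65},{"x":0,"y":0,"z":-2.0,"ax":0,"ay":0,"az":0,"hand":65},{"x":0,"y":0,"z":-2.0,"ax":0,"ay":0,"az":0,"hand":65}], "grip_force": 20}}

```text
clock: 24.1
eef_pos: [497.5, 72.9, 298.3]
tcp_rot: [-3.141, -0.002, -0.18]
contact_force: [0.2, -0.5, -0.4]
opening: 0.763
grasp_force: 0.0
```

```bash
python3 -c "
from h import *
a=imaging.grab_frame('wrist')
for _ in range(8): b=imaging.grab_frame('wrist')
print(monitor.sense()['clock'],np.abs(a.astype(int)-b).max(), (np.abs(a.astype(int)-b).max(2)>30).sum())
cv2.imwrite('pics/w6.png',b[:,:,::-1])"
```

```text
24.55 201 5384
```

View pics/w6.png

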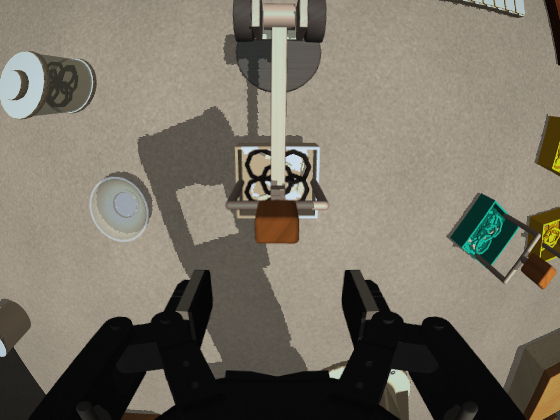

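The caddy hangs from the arm (bar at row 205, grip 278,222), clear of the fingers. Wait for it to come to rest and compare frames.

>>> {"op": "drive_tool", "data": {"plan": [{"x":0,"y":0,"z":0,"ax":0,"ay":0,"az":0,"hand":65},{"x":0,"y":0,"z":0,"ax":0,"ay":0,"az":0,"hand":65},{"x":0,"y":0,"z":0,"ax":0,"ay":0,"az":0,"hand":65},{"x":0,"y":0,"z":0,"ax":0,"ay":0,"az":0,"hand":65},{"x":0,"y":0,"z":0,"ax":0,"ay":0,"az":0,"hand":65},{"x":0,"y":0,"z":0,"ax":0,"ay":0,"az":0,"hand":65},{"x":0,"y":0,"z":0,"ax":0,"ay":0,"az":0,"hand":65},{"x":0,"y":0,"z":0,"ax":0,"ay":0,"az":0,"hand":65}], "grip_force": 20}}

```text
clock: 25.35
eef_pos: [497.1, 72.8, 297.3]
tcp_rot: [3.142, -0.0, -0.18]
contact_force: [-0.3, 0.4, 0.5]
opening: 0.761
grasp_force: 0.0
```

>>> {"op": "drive_tool", "data": {"plan": [{"x":0,"y":0,"z":0,"ax":0,"ay":0,"az":0,"hand":65},{"x":0,"y":0,"z":0,"ax":0,"ay":0,"az":0,"hand":65},{"x":0,"y":0,"z":0,"ax":0,"ay":0,"az":0,"hand":65},{"x":0,"y":0,"z":0,"ax":0,"ay":0,"az":0,"hand":65},{"x":0,"y":0,"z":0,"ax":0,"ay":0,"az":0,"hand":65},{"x":0,"y":0,"z":0,"ax":0,"ay":0,"az":0,"hand":65},{"x":0,"y":0,"z":0,"ax":0,"ay":0,"az":0,"hand":65},{"x":0,"y":0,"z":0,"ax":0,"ay":0,"az":0,"hand":65}], "grip_force": 20}}

```text
clock: 26.15
eef_pos: [497.1, 72.8, 297.3]
tcp_rot: [-3.142, -0.0, -0.18]
contact_force: [0.1, 0.3, -0.3]
opening: 0.764
grasp_force: 0.0
```

```bash
python3 -c "
from h import *
f=[imaging.grab_frame('wrist').astype(int) for _ in range(8)]
print([(np.abs(f[0]-b).max(2)>30).sum() for b in f],[(np.abs(f[0]-b).max(2)>30)[130:250,220:335].sum() for b in f])
for b in f:
    c=cv2.cvtColor(b[:,:,::-1].astype(np.uint8),cv2.COLOR_BGR2HSV)[180:260,240:320]
    m=(c[...,0]<15)&(c[...,1]>140)&(c[...,2]>60);y,x=np.nonzero(m);print(y.mean()+180,x.mean()+240)
"
```

```text
[np.int64(0), np.int64(7), np.int64(15), np.int64(8), np.int64(11), np.int64(7), np.int64(9), np.int64(12)] [np.int64(0), np.int64(0), np.int64(0), np.int64(0), np.int64(0), np.int64(0), np.int64(0), np.int64(0)]
228.9254766031196 276.4835355285962
228.9523396880416 276.51819757365683
228.9748482220295 276.5316565481353
228.95060658578856 276.51819757365683
228.96363636363637 276.5341991341991
228.92912705272255 276.4675885911841
228.9749134948097 276.51730103806227
228.928013876843 276.460537727667
```

All at rest. Hand it in.

```bash
python3 -c "
from h import *
print(r.sign_off())"
```

```text
the job is handed in; nothing more can be done
None
```

The white caddy hangs at rest by its bar in the arm's saddle, released near spring balance (vertical force about 0.2 N or less). The last frames showed no motion; the job is handed in, but sign-off returned no verdict.

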